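Gauge an end cap and set the crimper lever to match

ROBOT

A 7-joint arm with a two-finger parallel gripper is mounted at the origin on the work surface. World frame = base frame: x ahead of the robot, y to its left, z up, the work surface at z = 0. Lengths are in m, angles in rad, forces in N, time in s.
With the tool pointing down it reaches from about 0.4 to 0.85 m from the base axis. Payload 10.4 kg.
Tool frame: the origin (TCP) lies between the finger pads; the fingertips stand manip.tip_extent ahead of it and the grasp point (between the pads) lies 6 mm ahead of it (manip.tip_extent is the distance from the TCP to the fingertips, in m); z points along the fingers, y is the line along which they close (so a half turn about z gives the same grasp; the last joint's range is limited). The gripper opens to 85 mm and grips with 20 to 120 N. Pads are 22 mm wide; open, the fingers measure 114 mm over their backs; the gripper's body (76 mm by 85 mm) begins 54 mm behind the grasp point. The pads swing forward as they close: fully open they stand 13 mm farther back than shut.
Start: joints at [-1.169, 0.332, -0.065, 1.46, 0.022, 1.35, -0.088], TCP at [0.258, 0.569, 0.256] pointing down, gripper open.
Joint ranges: [-2.6, 2.6], [-0.5, 2.12], [-1.47, 1.34], [0.16, 2.42], [-1.27, 4.41], [0.06, 2.06], [-2.6, 2.6]. Speed limits (rad/s): [2.22, 2.22, 2.79, 2.79, 3.14, 3.14, 3.14].

INTERFACE

Orientations are given as a unit quaternion [x, y, z, w].
In Python, from workcell import get_obs, optics, workorder, manip gives the robot as it stands.
- The arm moves only by the tool jog_arm, never from a script. Its argument "increments" is a list of rows, each a list of 7 numbers: the shift along the tool's x, y, z in m, then the turn, a rotation vector about the tool's x, y, z in rad, then the opening, from -1 (shut) to 1 (fully open). A call has 1 to 5 rows; each row is the pose to reach, as a shift and turn from the pose commanded when the call began, along the tool's axes at that moment; what a row does not reach only later rows make up. A row lasts 1/12 s, in which the tool goes at most 41.7 mm and 7.16 degrees, less where a joint would pass 70% of its speed; a pose out of reach is approached as far as the arm can. A call with a gripper value outside its range is refused whole. The fingers move at their own pace and stop on an object; "grip_force" is the grip in N (left out, the last holds). Time passes only in rows, so rows that repeat a pose let the fingers close. It gives the time, the measured TCP pose, the force, the opening and the grip force at its end, in the units of the state.
- get_obs(): the state, without advancing time (a new reading comes with each control period).
- optics.camera(name): name is "scene" or "side" or "wrist"; returns a dict with "color" (384x512x3 uint8, red, green, blue), "depth" (384x512 float32, m along the optical axis (not along the pixel's ray), 0 where there is no reading), "K" (3x3 intrinsics, pixels), "k1" (the pictures are not rectified: a ray, as slopes to the right and down, at radius r is drawn at 1 + k1 r^2 times it, then the intrinsics apply), "R" (3x3) and "t" (3): a world point X has camera coordinates R X + t. Camera axes: x right, y down, z forward; pixel columns grow to the right and rows downward; lengths in m; the calibration is good to about 2 mm. A picture is of the moment at which its call begins.
- workorder.hand_in(): hands the job in; it is judged then, once.
The state is a dict: "clock": time; "joint_pos": joint angles; "joint_velocities": joint speeds; "tau": joint torques, N m; "position": TCP position; "ee_rot": TCP orientation; "ft_force": force on the tool from outside, world axes, zero at the start; "torque": the same for the moment, N m; "grip_width": opening from 0.0 (shut) to 1.0 (fully open); "grasp_force": force on a finger pad.
Only numpy, scipy, OpenCV 4.12 (cv2) and the standard library are available. Lean on these libraries where they do the work, as an engineer would, in place of code of your own. Each camera call takes 0.05 s, during which the arm holds its last target. There are 200 camera calls.

TASK

Take the brass end cap that stands on the square wooden pad and slide it mouth-down onto the stepped gauge pin to see how far it goes, working it down as far as its bore allows (do not mistake an edge catching for a fit), and leave it standing there. Then set the crimper's ball lever to suit: midway between the pair of ribs if the cap went right down onto the block, or in line with the single rib if it stopped on the pin's shoulder. Leave the spare cap on the round pad and the other things on the bench where they are.

Things in the scene. Friction and masses are not known exactly. Their poses are not given: they have to be found in the camera images.
- cap_a: one of two brass end caps that look alike: upright closed cylinder, 24 mm diameter, 43 mm tall (straight for 36 mm, domed top), open only at the underside: a hidden 32 mm deep round bore, 10 mm wide in one cap and 14 mm in the other. One stands on the square pad (to test), one on the round pad (spare); which is where varies. Origin: centre of the lower rim, z up.
- cap_b: one of two brass end caps that look alike: upright closed cylinder, 24 mm diameter, 43 mm tall (straight for 36 mm, domed top), open only at the underside: a hidden 32 mm deep round bore, 10 mm wide in one cap and 14 mm in the other. One stands on the square pad (to test), one on the round pad (spare); which is where varies. Origin: centre of the lower rim, z up.
- square_pad: fixed square dark-wood pad, 60 x 60 x 6 mm; origin: centre of its underside. The cap standing on it is the one to test.
- round_pad: fixed round dark-wood pad, 68 mm diameter, 6 mm thick; origin: centre of its underside. The cap standing on it is the spare and stays.
- gauge_seat (a point): centre of the top face of the fixed steel gauge block (70 x 70 x 20 mm), at the foot of its pin, z up. The pin is 28 mm tall: lower 14 mm of 12 mm diameter, a shoulder (0.5 mm chamfer), upper 14 mm of 8 mm diameter, chamfered tip. A 14 mm bore goes down until the cap's rim is on the block (height 0); a 10 mm bore stops with its rim on the shoulder (14 mm).
- lever_hinge (a point): point on the lever's hinge axis, mid crimper (fixed, grey, base 80 x 160 x 45 mm, two half discs of 55 mm radius beside the lever), 50 mm above the bench. x: hinge axis; y: along the crimper (lever swing), roughly to the robot's left; z up. Brass ribs on the discs' rims: a single one on the -y side (29 degrees off upright), a pair on the +y side (midway is 29 degrees).
- lever_ball (a point): centre of the black ball (26 mm diameter) at the end of the crimper's lever, 120 mm from the hinge axis; the steel stem under it is 12 mm thick. z points along the lever, away from the hinge. The lever is stiff (about 4 N at the ball) and stays where it is left.
- lever (a joint): angle of the crimper lever, rad: 0 upright, growing as it leans to the crimper's +y. Single rib at -0.5; midway between the pair of ribs is +0.5; stops at -0.85 and +0.85.
- pliers: bystander, to be left alone. Small pliers lying flat, 130 mm long, 14 mm high; origin: under their rivet, x towards the jaws.
- bead_jar: bystander, to be left alone. Amber glass jar with white lid, 52 mm diameter, 70 mm tall; origin: centre of its underside.
- wire_spool: bystander, to be left alone. Copper wire spool standing on its flange, 48 mm diameter, 32 mm tall; origin: centre of its underside.
Not all that is in view belongs to the job. What is shaped like the cap_b but green or pink is not meant. What is shaped like the cap_a but black is not meant.

How it is judged:
By the outcome, as a careful person would: the job done as asked, in the order asked, and still so for the second after the job is handed in, with the robot touching nothing.
It also fails if it takes over 54 s, if anything falls off the work surface, if the arm or the gripper's body presses on something with over 40 N, if the wrist force passes 120 N, or if a joint passes its speed limit or range.

## Working session

There is one attempt and no reset: what is moved stays moved. The work goes in short steps, Python scripts to look and compute and a tool call to move; the robot and the scene stay as the last step left them, time stands still between calls to the robot, and variables do not carry over. Pictures are saved under pics/ and viewed, at most 10 in all, crops included, and the job is handed in when it is done.

Besides the shell and the picture viewer there is one more tool, called after "Request:" as name(argument=value, ...) on one line, values as JSON. jog_arm: Moves the arm, as the interface text tells. Its arguments: {"type":"object","properties":{"increments":{"type":"array"},"grip_force":{"type":"number"}},"required":["increments"]}

```bash
mkdir -p pics; ls; python3 - <<'E'
from workcell import get_obs, optics, workorder, manip
import cv2,numpy as np,pickle
print(get_obs()); print([ (a,getattr(manip,a)) for a in dir(manip) if a[0]!='_'])
d={}
for n in("scene","side"):
    c=optics.camera(n); d[n]=c; print(n,c["K"].tolist(),c["k1"],c["R"].tolist(),c["t"].tolist())
    cv2.imwrite(f"pics/{n}1.png",c["color"][:,:,::-1])
pickle.dump(d,open("d1.pkl","wb"))
E
```

```text
pics
{'clock': 0.0, 'joint_pos': array([-1.16860958,  0.33288386, -0.06468626,  1.46095365,  0.02164229,
        1.3499203 , -0.08851094]), 'joint_velocities': array([ 0.0020336 ,  0.00176433,  0.00063347,  0.00038016, -0.00058002,
       -0.00056496,  0.00014957]), 'tau': array([ 9.75155785e-05, -6.25454879e+01,  4.90591954e-02, -3.91599083e+01,
        1.61177188e-02,  1.00678933e-02, -1.38784591e-05]), 'position': array([0.25745814, 0.56912398, 0.25550252]), 'ee_rot': array([ 2.10796802e-01,  9.77529626e-01, -7.27782059e-04, -9.81377084e-05]), 'ft_force': array([ 0.5991491 , -0.61351679,  0.60177625]), 'torque': array([ 0.00561012, -0.07991911, -0.03400356]), 'grasp_force': 0.0, 'grip_width': 0.9988954304949788}
[('MotionError', <class 'workcell.MotionError'>), ('tip_extent', 0.025)]
scene [[362.3192011700907, 0.0, 259.66741567255104], [0.0, 362.3192011700907, 186.30600389854425], [0.0, 0.0, 1.0]] -0.015981396147620373 [[0.6246454464859302, 0.7809005818450631, 0.0035138950517973476], [0.4533033210201174, -0.35892773991613197, -0.8158964252102285], [-0.6358727587627301, 0.5112388471084136, -0.5781874054930072]] [-0.3534161638373616, -0.12404404778316147, 1.3663713409880662]
side [[388.92577350377815, 0.0, 257.8075275172303], [0.0, 388.92577350377815, 190.01576883552352], [0.0, 0.0, 1.0]] 0.03381091128685898 [[-0.940228978459043, -0.34051060390939686, 0.004690063019037441], [-0.22895375267438475, 0.6218795499028321, -0.7488965245939975], [0.2520905535758555, -0.7052080218190296, -0.6626703545201866]] [0.526680310135794, 0.19291268917301374, 0.7972292773856997]
```

View pics/scene1.png

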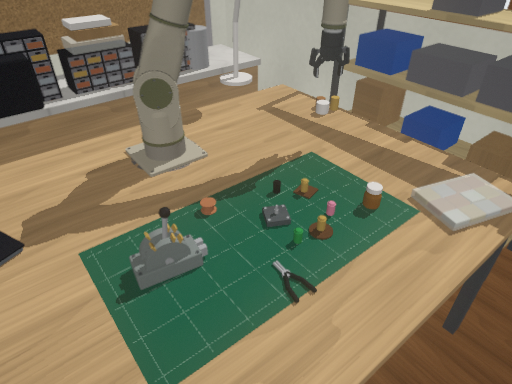

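View pics/side1.png

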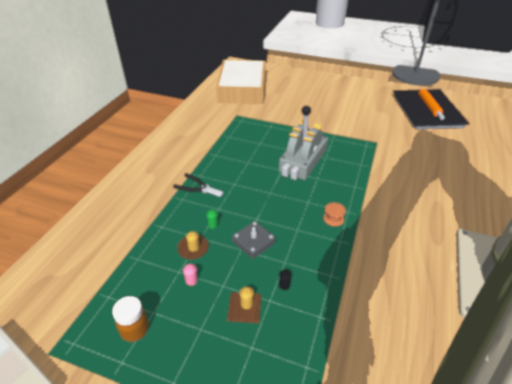

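Scene view: the test cap is on the square pad at about (304,185), the spare on the round pad at (321,226), the gauge block at (276,216), the crimper at (167,255) and its ball at (165,212). Side view: test cap (247,298), pin (254,230), ball (306,111), spare (193,241).

```bash
cat > h.py <<'E'
import numpy as np,cv2
def ray(c,u,v):
    K=c["K"];d=np.array([(u-K[0,2])/K[0,0],(v-K[1,2])/K[1,1]]);p=d.copy()
    for _ in range(20): p=d/(1+c["k1"]*(p@p))
    return -c["R"].T@c["t"], c["R"].T@np.array([p[0],p[1],1.])
def plane(c,u,v,z):
    o,d=ray(c,u,v); return o+d*(z-o[2])/d[2]
def tri(c1,p1,c2,p2):
    o1,d1=ray(c1,*p1);o2,d2=ray(c2,*p2)
    s=np.linalg.lstsq(np.c_[d1,-d2],o2-o1,rcond=None)[0]
    a=o1+s[0]*d1;b=o2+s[1]*d2; return (a+b)/2,np.linalg.norm(a-b)
def proj(c,X):
    p=c["R"]@np.asarray(X)+c["t"];q=p[:2]/p[2];q=q*(1+c["k1"]*(q@q));return c["K"][[0,1],[0,1]]*q+c["K"][:2,2]
def cloud(c):
    h,w=c["depth"].shape;K=c["K"];uv=np.stack(np.meshgrid(np.arange(w),np.arange(h)),-1).astype(float)
    d=(uv-K[:2,2])/K[[0,1],[0,1]];p=d.copy()
    for _ in range(20): p=d/(1+c["k1"]*(p**2).sum(-1,keepdims=True))
    P=np.dstack([p,np.ones((h,w))])*c["depth"][...,None]
    return (P-c["t"])@c["R"]
E
python3 - <<'E'
import pickle,numpy as np,cv2
from h import *
d=pickle.load(open("d1.pkl","rb"));s,e=d["scene"],d["side"]
def blobs(c,box,kind):
    h=cv2.cvtColor(c["color"],cv2.COLOR_RGB2HSV);x0,y0,x1,y1=box
    m={'brass':cv2.inRange(h,(13,120,120),(28,255,255)),'black':cv2.inRange(h,(0,0,0),(180,255,60)),'wood':cv2.inRange(h,(0,80,30),(14,255,130))}[kind]
    k=np.zeros_like(m);k[y0:y1,x0:x1]=m[y0:y1,x0:x1]
    n,l,st,ce=cv2.connectedComponentsWithStats(k);C=cloud(c)
    for i in range(1,n):
        if st[i,4]>6:
            q=C[(l==i)&(c["depth"]>0)]
            print(kind,st[i].tolist(),ce[i].round(1),'cloud med',np.median(q,0).round(3),'zmin/max',q[:,2].min().round(3),q[:,2].max().round(3))
for n,c,bx in(("scene",s,dict(cap=(294,172,330,242),ball=(155,203,175,222),ribs=(140,225,190,255))),("side",e,dict(cap=(175,225,270,325),ball=(297,102,315,120),ribs=(280,115,330,150)))):
    print(n);blobs(c,bx['cap'],'brass');blobs(c,bx['cap'],'wood');blobs(c,bx['ball'],'black');blobs(c,bx['ribs'],'brass')
def up(c,box,n):
    x0,y0,x1,y1=box;cv2.imwrite(n,cv2.resize(c["color"][y0:y1,x0:x1,::-1],None,fx=5,fy=5,interpolation=cv2.INTER_CUBIC))
a=cv2.resize(s["color"][200:290,120:216,::-1],(384,360),interpolation=2);b=cv2.resize(e["color"][95:185,265:345,::-1],(320,360),interpolation=2)
cv2.imwrite("pics/crimp.png",np.hstack([a,b]))
E
```

```text
scene
brass [301, 179, 8, 13, 81] [304.2 185. ] cloud med [0.505 0.228 0.034] zmin/max 0.009 0.051
brass [318, 215, 8, 16, 107] [321.4 222.6] cloud med [0.666 0.136 0.037] zmin/max 0.001 0.051
wood [295, 187, 5, 7, 17] [297.5 190. ] cloud med [0.485 0.219 0.008] zmin/max 0.005 0.01
wood [303, 186, 15, 12, 81] [310.1 191.5] cloud med [0.518 0.247 0.007] zmin/max 0.004 0.01
wood [309, 223, 8, 9, 36] [312.2 227.1] cloud med [0.641 0.128 0.007] zmin/max 0.004 0.01
wood [317, 225, 13, 14, 92] [324.9 232.8] cloud med [0.68  0.138 0.007] zmin/max 0.004 0.01
black [160, 207, 10, 11, 84] [164.3 212.2] cloud med [ 0.527 -0.242  0.177] zmin/max 0.163 0.183
brass [172, 225, 5, 7, 25] [174.  227.4] cloud med [ 0.504 -0.217  0.103] zmin/max 0.002 0.104
brass [144, 233, 6, 7, 18] [146.7 235.3] cloud med [ 0.494 -0.283  0.107] zmin/max 0.002 0.11
brass [171, 233, 4, 9, 26] [172.6 237. ] cloud med [ 0.542 -0.24   0.112] zmin/max 0.105 0.115
brass [178, 234, 5, 9, 27] [179.8 237.6] cloud med [ 0.545 -0.223  0.102] zmin/max 0.072 0.106
brass [150, 243, 6, 8, 16] [152.2 247. ] cloud med [ 0.539 -0.289  
[... 372 characters left out ...]
.498 0.251 0.007] zmin/max 0.003 0.011
black [303, 108, 6, 6, 28] [305.6 110.5] cloud med [ 0.518 -0.228  0.174] zmin/max 0.167 0.18
brass [300, 119, 3, 5, 11] [301. 121.] cloud med [ 0.539 -0.286  0.107] zmin/max 0.102 0.111
brass [313, 123, 10, 6, 44] [317.4 125.4] cloud med [ 0.497 -0.281  0.105] zmin/max -0.001 0.111
brass [293, 127, 6, 5, 16] [295.4 129.1] cloud med [ 0.541 -0.235  0.111] zmin/max 0.107 0.115
brass [308, 132, 6, 4, 13] [310.3 133.4] cloud med [ 0.499 -0.229  0.111] zmin/max 0.107 0.115
brass [290, 134, 7, 3, 9] [292.9 135.1] cloud med [ 0.541 -0.22   0.103] zmin/max 0.097 0.104
brass [305, 139, 6, 2, 7] [307.6 139.4] cloud med [ 0.5   -0.213  0.102] zmin/max 0.101 0.104
```

View pics/crimp.png

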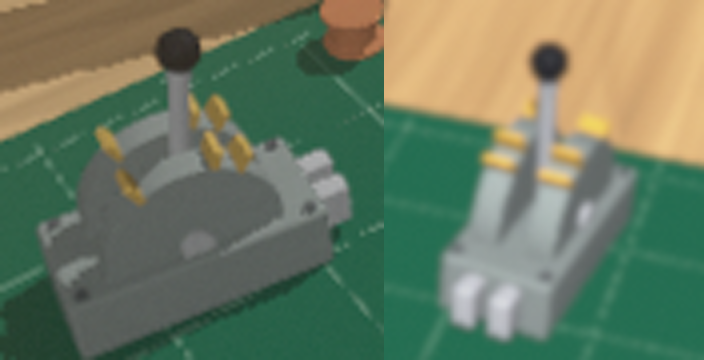

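The crops show one rib per disc on the left (−y) side and a pair on the right (+y) side. The lever is nearly upright.

```bash
cat >> h.py <<'E'
from scipy.spatial.transform import Rotation as Rn
def go(obs,target,yaxis=None):
    """shift in tool axes to world target, turn about tool z bringing tool y to yaxis (mod pi)"""
    M=Rn.from_quat(obs["ee_rot"]).as_matrix();s=M.T@(np.asarray(target)-obs["position"])
    r=np.zeros(3)
    if yaxis is not None:
        y=np.array([*yaxis,0.])/np.linalg.norm(yaxis)
        if y@M[:,1]<0: y=-y
        z=np.array([0,0,-1.]);D=np.c_[np.cross(y,z),y,z]
        r=Rn.from_matrix(M.T@D).as_rotvec()
    return s.round(4),r.round(4)
E
python3 - <<'E'
import pickle,numpy as np
from h import *
from workcell import get_obs
d=pickle.load(open("d1.pkl","rb"));s,e=d["scene"],d["side"]
for n,p,q in(("cap",(304.2,185),(246.1,298.7)),("spare",(321.4,222.6),(192.1,241.9)),("pintip",(276.5,206),(254,223)),("ball",(164.3,212.2),(305.6,110.5)),("blockc",(276,217),(254,238)),("black",(277,187),(285,279)),("pink",(331,208),(190.5,274)),("green",(298.5,235),(212,218)),("spool",(208,207),(335,214))):
    P,g=tri(s,p,e,q);print(n,P.round(4),g.round(4))
print(go(get_obs(),[.5,.14,.25],[1,0]))
E
```

```text
cap [0.4983 0.2359 0.0261] 0.0003
spare [0.659  0.1451 0.0266] 0.0001
pintip [0.5464 0.0723 0.0529] 0.0067
ball [ 0.5188 -0.2385  0.1693] 0.0005
blockc [0.5442 0.0754 0.0086] 0.0044
black [0.4445 0.1654 0.0204] 0.004
pink [0.6265 0.2191 0.0215] 0.0024
green [0.6519 0.0626 0.0231] 0.0027
spool [ 0.3876 -0.0574  0.014 ] 0.0039
(array([-0.3979, -0.2911,  0.006 ]), array([-1.100e-03,  8.000e-04,  1.146e+00]))
```

Request:
jog_arm(increments=[[-0.398, -0.291, 0.0, 0, 0, 1.146, 1], [-0.398, -0.291, 0.0, 0, 0, 1.146, 1], [-0.398, -0.291, 0.0, 0, 0, 1.146, 1], [-0.398, -0.291, 0.0, 0, 0, 1.146, 1], [-0.398, -0.291, 0.0, 0, 0, 1.146, 1]])

```text
clock: 0.52
position: [0.3606, 0.3861, 0.256]
ee_rot: [0.504, 0.864, -0.0, -0.0]
ft_force: [0.8, -0.9, -0.0]
grip_width: 0.998
grasp_force: 0.0
```

```bash
python3 - <<'E'
from h import *
from workcell import get_obs
o=get_obs();print(o["position"],o["joint_pos"],go(o,[.5,.14,.25],[1,0]))
E
```

```text
[0.36060669 0.3860896  0.25598483] [-1.00004627  0.1170298   0.1022298   1.72270726 -0.01262968  1.30293318
 -0.38027458] (array([-2.828e-01,  1.000e-04,  6.000e-03]), array([-5.000e-04,  1.000e-04,  5.149e-01]))
```

Request:
jog_arm(increments=[[-0.283, 0, 0.006, 0, 0, 0.515, 1], [-0.283, 0, 0.006, 0, 0, 0.515, 1], [-0.283, 0, 0.006, 0, 0, 0.515, 1], [-0.283, 0, 0.006, 0, 0, 0.515, 1], [-0.283, 0, 0.006, 0, 0, 0.515, 1]])

```text
clock: 0.93
position: [0.4642, 0.2055, 0.2518]
ee_rot: [0.708, 0.706, 0.0, -0.0]
ft_force: [0.8, 0.5, 0.5]
grip_width: 0.997
grasp_force: 0.0
```

```bash
python3 - <<'E'
from h import *
from workcell import get_obs,optics
import pickle
o=get_obs();print(o["position"],o["ee_rot"],o["joint_pos"],go(o,[.5,.14,.25],[1,0]))
c=optics.camera("wrist");pickle.dump(c,open("w1.pkl","wb"));print(c["K"],-c["R"].T@c["t"]);cv2.imwrite("pics/w1.png",c["color"][:,:,::-1])
for n,X in(("cap",(.498,.236,.026)),("pin",(.545,.073,.04))): print(n,proj(c,X))
E
```

```text
[0.46422457 0.20545331 0.25178779] [ 7.07788179e-01  7.06424713e-01  4.10323710e-05 -1.31502344e-04] [-0.79349459  0.06793629  0.30199087  1.78792462 -0.02130849  1.28885517
 -0.48815789] (array([-0.0654,  0.0359,  0.0018]), array([-0.0001, -0.0002, -0.0019]))
[[309.86422603   0.         254.17888611]
 [  0.         309.86422603 194.55271102]
 [  0.           0.           1.        ]] [0.46551457 0.27550391 0.36952787]
cap [283.59301044 143.74910721]
pin [320.34938596 281.41745299]
```

View pics/w1.png

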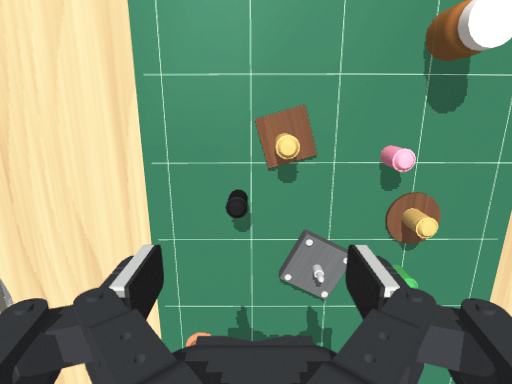

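Wrist view: the test cap is at (288,147) and its square pad is centred near (286,136). The gauge block is centred near (316,267) with screw dots at its corners, and its pin tip is at about (321,279). I'll put the camera above the cap and then above the pin.

Request:
jog_arm(increments=[[-0.04, 0.034, 0.05, 0, 0, 0, 1], [-0.04, 0.034, 0.05, 0, 0, 0, 1], [-0.04, 0.034, 0.05, 0, 0, 0, 1], [-0.04, 0.034, 0.05, 0, 0, 0, 1]])

```text
clock: 1.32
position: [0.4977, 0.1665, 0.2005]
ee_rot: [0.706, 0.708, -0.001, -0.0]
ft_force: [-0.3, 0.6, 0.2]
grip_width: 0.998
grasp_force: 0.0
```

```bash
cat > look.py <<'E'
import sys,pickle
from h import *
from workcell import get_obs,optics
n=sys.argv[1];c=optics.camera("wrist");c["obs"]=get_obs();pickle.dump(c,open(n+".pkl","wb"))
cv2.imwrite(f"pics/{n}.png",c["color"][:,:,::-1]);print(c["obs"]["position"],-c["R"].T@c["t"],c["obs"]["ft_force"])
h=cv2.cvtColor(c["color"],cv2.COLOR_RGB2HSV)
m=cv2.inRange(h,(13,110,90),(30,255,255));k,l,st,ce=cv2.connectedComponentsWithStats(m)
for i in range(1,k):
    if 60<st[i,4]<4000: print("brass",st[i],ce[i].round(1),plane(c,*ce[i],.03).round(4))
E
python3 look.py w2
```

```text
[0.49771472 0.1679365  0.20161977] [0.49884478 0.2367803  0.31814624] [-0.08423248  1.12444727 -0.32091461]
brass [241  93  31  33 565] [256.3 110.7] [0.5002 0.2327 0.03  ]
brass [397 188  45  36 901] [417.5 205.3] [0.6588 0.1441 0.03  ]
```

Request:
jog_arm(increments=[[-0.17, 0.048, 0, 0, 0, 0, 1], [-0.17, 0.048, 0, 0, 0, 0, 1], [-0.17, 0.048, 0, 0, 0, 0, 1], [-0.17, 0.048, 0, 0, 0, 0, 1], [-0.17, 0.048, 0, 0, 0, 0, 1]])

```text
clock: 1.78
position: [0.5482, -0.0079, 0.2034]
ee_rot: [0.707, 0.707, 0.0, 0.002]
ft_force: [-0.6, -1.5, 0.4]
grip_width: 0.998
grasp_force: 0.0
```

```bash
python3 look.py w3; python3 - <<'E'
import cv2,numpy as np
a=cv2.imread("pics/w2.png");b=cv2.imread("pics/w3.png")
cv2.imwrite("pics/w23.png",np.hstack([cv2.resize(x[60:330,130:400],(400,400),interpolation=2) for x in(a,b)]))
E
```

```text
[ 0.54809518 -0.00693805  0.20317136] [0.54894038 0.0624075  0.32097856] [-0.08843753 -0.88897753 -0.11858801]
brass [363   0  48  29 924] [383.4  12.3] [0.6586 0.1389 0.03  ]
brass [ 98 198  25  13 120] [110.1 202.6] [ 0.4079 -0.0292  0.03  ]
```

View pics/w23.png

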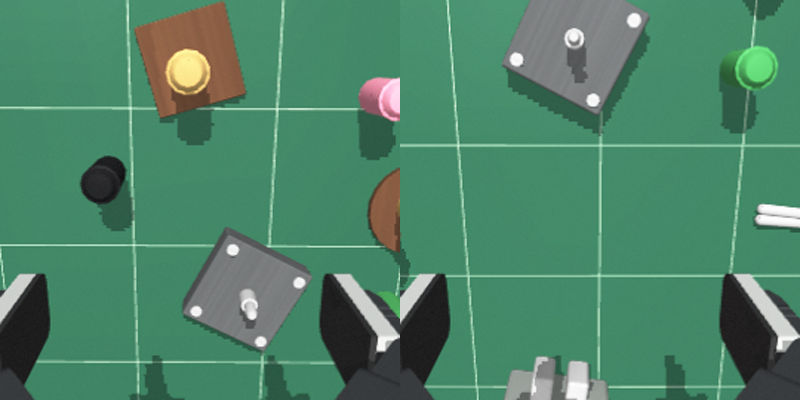

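Left crop (w2): the camera is directly over the test cap at full-frame (256,108), and the block's four screw dots are visible. Right crop (w3): it is over the pin, full-frame about (247,85), which appears end-on with its 8 mm and 12 mm steps.

```bash
python3 - <<'E'
import pickle
from h import *
w={n:pickle.load(open(n+".pkl","rb")) for n in("w1","w2","w3")}
def bright(n,box,z,amin=4,thr=165):
    c=w[n];x0,y0,x1,y1=box;m=np.zeros(c["depth"].shape,np.uint8)
    m[y0:y1,x0:x1]=(c["color"].min(2)[y0:y1,x0:x1]>thr)
    k,l,st,ce=cv2.connectedComponentsWithStats(m);C=cloud(c);out=[]
    for i in range(1,k):
        if st[i,4]>=amin:
            q=C[(l==i)&(c["depth"]>0)]
            print(n,st[i],ce[i].round(1),plane(c,*ce[i],z).round(4),'cloud',np.median(q,0).round(4) if len(q) else None,q[:,2].max().round(4) if len(q) else 0);out.append(ce[i])
    return out
bright("w1",(278,232,350,300),.02);bright("w2",(250,215,342,300),.02);bright("w3",(195,55,300,140),.02)
for n,b in(("w2",(232,85,282,135)),("w1",(265,125,310,170))):
    c=w[n];h=cv2.cvtColor(c["color"],cv2.COLOR_RGB2HSV);m=np.zeros(c["depth"].shape,np.uint8)
    m[b[1]:b[3],b[0]:b[2]]=cv2.inRange(h,(13,110,40),(32,255,255))[b[1]:b[3],b[0]:b[2]]
    C=cloud(c);P=C[(m>0)&(c["depth"]>0)]
    print(n,"cap cloud z",np.percentile(P[:,2],[2,50,98]).round(4))
    for lo in(.03,.04,.044):
        q=P[P[:,2]>lo];print(lo,len(q),q[:,:2].mean(0).round(4),((q[:,:2].max(0)+q[:,:2].min(0))/2).round(4),np.ptp(q[:,:2],axis=0).round(4))
C=cloud(w["w3"]);P=C[60:120,210:280].reshape(-1,3)
for lo,hi in((.03,.04),(.042,.06)):
    q=P[(P[:,2]>lo)&(P[:,2]<hi)]
    if len(q):print("pin",lo,len(q),q.mean(0).round(4),np.ptp(q,axis=0).round(4))
q=P[(P[:,2]>.016)&(P[:,2]<.024)];print("block z",np.median(q[:,2]))
E
```

```text
w1 [278 239  19   1  19] [287. 239.] [0.5056 0.1196 0.02  ] cloud [0.5076 0.1112 0.0012] 0.0031
w1 [306 239   7   7  38] [308.9 241.9] [0.5326 0.1156 0.02  ] cloud [0.5324 0.1161 0.0213] 0.0229
w1 [343 258   4   6  18] [344.8 260.2] [0.5787 0.0906 0.02  ] cloud [0.5782 0.0914 0.0207] 0.2404
w1 [314 265  10  17 125] [318.5 272.6] [0.5467 0.0734 0.02  ] cloud [0.5429 0.0828 0.0341] 0.0486
w1 [284 274   8   6  34] [287.6 276.6] [0.5077 0.0678 0.02  ] cloud [0.5074 0.0684 0.0211] 0.0224
w1 [321 291   7   6  34] [324.  293.7] [0.5556 0.0426 0.02  ] cloud [0.5553 0.0435 0.0212] 0.0232
w2 [283 225   9   8  53] [286.7 228.2] [0.5324 0.1154 0.02  ] cloud [0.5325 0.1161 0.0213] 0.0241
w2 [338 226   4   1   4] [339.5 226. ] [0.5868 0.1181 0.02  ] cloud [0.5924 0.1108 0.0016] 0.0025
w2 [328 247   8   8  52] [331.5 250.5] [0.5806 0.0904 0.02  ] cloud [0.5803 0.0908 0.0213] 0.0228
w2 [292 255  12  21 172] [297.8 264.6] [0.5457 0.0737 0.02  ] cloud [0.543  0.083  0.0345] 0.0492
w2 [258 266   9   8  49] [262.  269.7] [0.5074 0.0673 0.02  ] cloud [0.5074 0.0681 0.0211] 0.0231
w2 [302 287   8   7  45]
[... 328 characters left out ...]
] cloud [0.5073 0.0677 0.0214] 0.0231
w3 [256 123   9   9  66] [259.9 127.1] [0.5554 0.0431 0.02  ] cloud [0.5554 0.0433 0.0215] 0.0233
w2 cap cloud z [0.0051 0.0452 0.0495]
0.03 492 [0.5007 0.233 ] [0.5003 0.235 ] [0.0249 0.0248]
0.04 492 [0.5007 0.233 ] [0.5003 0.235 ] [0.0249 0.0248]
0.044 394 [0.5008 0.2331] [0.5007 0.2346] [0.0239 0.0239]
w1 cap cloud z [0.0052 0.045  0.0495]
0.03 380 [0.5004 0.2342] [0.5006 0.235 ] [0.0244 0.0243]
0.04 371 [0.5006 0.234 ] [0.5006 0.235 ] [0.0244 0.0243]
0.044 300 [0.5006 0.234 ] [0.5004 0.2351] [0.0241 0.0239]
pin 0.03 70 [0.5442 0.0787 0.0342] [0.0114 0.0109 0.0078]
pin 0.042 75 [0.544  0.0795 0.047 ] [0.0076 0.0072 0.0075]
block z 0.02004830706123824
```

Measured: cap axis (0.5005, 0.2350) with its top at z 0.049. Gauge pin (0.5440, 0.0792), block top 0.020, shoulder 0.034, tip 0.048–0.050. Going back to the cap.

Request:
jog_arm(increments=[[0.242, -0.0475, 0.08, 0, 0, 0, 1], [0.242, -0.0475, 0.08, 0, 0, 0, 1], [0.242, -0.0475, 0.08, 0, 0, 0, 1], [0.242, -0.0475, 0.08, 0, 0, 0, 1], [0.242, -0.0475, 0.08, 0, 0, 0, 1]])

```text
clock: 2.25
position: [0.5066, 0.1962, 0.1381]
ee_rot: [0.704, 0.71, 0.001, -0.0]
ft_force: [0.6, -0.5, 0.8]
grip_width: 0.999
grasp_force: 0.0
```

```bash
cat > g.py <<'E'
import sys
from h import *
from workcell import get_obs
o=get_obs();a=[float(x) for x in sys.argv[1:]]
print(o["position"].round(4),go(o,a[:3],a[3:5] if len(a)>3 else None),o["ft_force"].round(1),o["joint_pos"].round(2))
E
python3 g.py .5005 .235 .037 1 0
```

```text
[0.5066 0.1962 0.1381] (array([ 0.0386, -0.0059,  0.1012]), array([ 0.0011, -0.002 ,  0.0084])) [ 0.6 -0.5  0.8] [-0.75  0.26  0.34  1.84 -0.1   1.06 -0.36]
```

Request:
jog_arm(increments=[[0.036, -0.006, 0.02, 0, 0, 0.008, 1], [0.036, -0.006, 0.02, 0, 0, 0.008, 1], [0.036, -0.006, 0.02, 0, 0, 0.008, 1], [0.036, -0.006, 0.02, 0, 0, 0.008, 1]])

```text
clock: 2.58
position: [0.5013, 0.2292, 0.1183]
ee_rot: [0.707, 0.707, 0.0, 0.0]
ft_force: [-0.8, -0.3, 0.5]
grip_width: 1.003
grasp_force: 0.0
```

```bash
python3 g.py .5005 .235 .037 1 0
```

```text
[0.5013 0.2292 0.1183] (array([ 0.0057, -0.0008,  0.0813]), array([ 0.0006, -0.0005, -0.0001])) [-0.8 -0.3  0.5] [-0.79  0.3   0.32  1.83 -0.11  1.03 -0.42]
```

Request:
jog_arm(increments=[[0.0057, -0.0008, 0.03, 0, 0, 0, 1], [0.0057, -0.0008, 0.055, 0, 0, 0, 1], [0.0057, -0.0008, 0.0813, 0, 0, 0, 1], [0.0057, -0.0008, 0.0813, 0, 0, 0, 1], [0.0057, -0.0008, 0.0813, 0, 0, 0, 1]])

```text
clock: 3.0
position: [0.5008, 0.2328, 0.0366]
ee_rot: [0.708, 0.706, -0.001, 0.0]
ft_force: [-0.1, -0.5, 1.3]
grip_width: 1.003
grasp_force: 0.0
```

```bash
python3 g.py .5005 .235 .037 1 0
```

```text
[0.5008 0.2328 0.0366] (array([ 0.0022, -0.0003, -0.0004]), array([-0.0009,  0.0009, -0.0035])) [-0.1 -0.5  1.3] [-0.77  0.41  0.3   1.88 -0.15  0.87 -0.4 ]
```

Request:
jog_arm(increments=[[0.0015, -0.0003, 0, 0, 0, 0, 0.3], [0.0015, -0.0003, 0, 0, 0, 0, -0.2], [0.0015, -0.0003, 0, 0, 0, 0, -1], [0.0015, -0.0003, 0, 0, 0, 0, -1], [0.0015, -0.0003, 0, 0, 0, 0, -1]], grip_force=40)

```text
clock: 3.42
position: [0.5007, 0.2356, 0.0371]
ee_rot: [0.708, 0.706, 0.001, 0.0]
ft_force: [-1.1, 0.4, 1.1]
grip_width: 0.301
grasp_force: 0.2
```

Request:
jog_arm(increments=[[0, 0, 0, 0, 0, 0, -1], [0, 0, 0, 0, 0, 0, -1], [0, 0, 0, 0, 0, 0, -1], [0, 0, 0, 0, 0, 0, -1]])

```text
clock: 3.75
position: [0.5007, 0.2356, 0.0371]
ee_rot: [0.708, 0.706, 0.0, -0.0]
ft_force: [-1.8, -1.0, 6.3]
grip_width: 0.268
grasp_force: 38.9
```

Request:
jog_arm(increments=[[0, 0, -0.03, 0, 0, 0, -1], [0, 0, -0.07, 0, 0, 0, -1], [-0.04, 0.01, -0.083, 0, 0, 0, -1], [-0.08, 0.022, -0.083, 0, 0, 0, -1], [-0.12, 0.033, -0.083, 0, 0, 0, -1]])

```text
clock: 4.17
position: [0.5337, 0.1161, 0.121]
ee_rot: [0.707, 0.707, 0.002, 0.0]
ft_force: [-0.3, -0.1, -0.5]
grip_width: 0.271
grasp_force: 39.5
```

```bash
python3 g.py .544 .0798 .1 1 0
```

```text
[0.5337 0.1161 0.121 ] (array([-0.0363,  0.0102,  0.021 ]), array([ 0.0028, -0.0016,  0.0002])) [-0.3 -0.1 -0.5] [-0.63  0.28  0.39  1.85 -0.12  1.03 -0.19]
```

Request:
jog_arm(increments=[[-0.0363, 0.0102, 0.021, 0, 0, 0, -1], [-0.0363, 0.0102, 0.021, 0, 0, 0, -1], [-0.0363, 0.0102, 0.021, 0, 0, 0, -1], [-0.0363, 0.0102, 0.021, 0, 0, 0, -1], [-0.0363, 0.0102, 0.021, 0, 0, 0, -1]])

```text
clock: 4.58
position: [0.5429, 0.0819, 0.0986]
ee_rot: [0.707, 0.707, 0.0, -0.0]
ft_force: [0.6, 0.6, -0.4]
grip_width: 0.271
grasp_force: 39.5
```

```bash
python3 g.py .544 .0798 .09 1 0; python3 look.py w4; python3 - <<'E'
from workcell import optics
import cv2,numpy as np,pickle
from h import *
a=cv2.imread("pics/w4.png");c=optics.camera("scene");e=optics.camera("side");pickle.dump((c,e),open("d4.pkl","wb"))
u=[int(i) for i in proj(c,(.544,.079,.06))];v=[int(i) for i in proj(e,(.544,.079,.06))]
cr=lambda i,p:cv2.resize(i["color"][p[1]-30:p[1]+30,p[0]-25:p[0]+25,::-1],(250,300),interpolation=2)
cv2.imwrite("pics/v4.png",np.hstack([cv2.resize(a[90:390,150:420],(270,300)),cr(c,u),cr(e,v)]));print(u,v)
c=pickle.load(open("w4.pkl","rb"))
C=cloud(c);h=cv2.cvtColor(c["color"],cv2.COLOR_RGB2HSV);m=cv2.inRange(h,(13,110,40),(32,255,255))
P=C[(m>0)&(c["depth"]>0)];P=P[np.hypot(P[:,0]-.544,P[:,1]-.08)<.03];print(len(P),P.min(0),P.max(0),np.median(P,0))
E
```

```text
[0.5429 0.0819 0.0986] (array([-0.0021,  0.0011,  0.0086]), array([ 0.0003, -0.0009, -0.0001])) [ 0.6  0.6 -0.4] [-0.57  0.32  0.4   1.86 -0.15  0.99 -0.11]
[0.54292621 0.0820854  0.09864993] [0.5440036  0.15194362 0.21637324] [-0.36531746  0.29083117 -1.30119288]
brass [ 413   99   73   49 1740] [440.3 123.7] [0.6541 0.1426 0.03  ]
brass [ 226  228   58   86 1992] [254.1 260.6] [0.5441 0.0534 0.03  ]
[276, 202] [252, 223]
1997 [0.53257387 0.06797789 0.06819977] [0.55589014 0.09393818 0.11028647] [0.54405492 0.09006165 0.0947342 ]
```

View pics/v4.png

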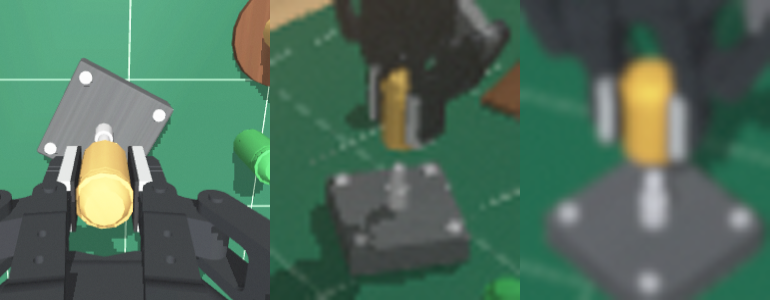

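The cap is held upright above the pin in all three crops, with its axis within about 1 mm of the pin. I'll align it and go down in steps while watching the force.

Request:
jog_arm(increments=[[-0.0022, 0.0006, 0.0, 0, 0, 0, -1], [-0.0022, 0.0006, 0.006, 0, 0, 0, -1], [-0.0022, 0.0006, 0.012, 0, 0, 0, -1], [-0.0022, 0.0006, 0.012, 0, 0, 0, -1], [-0.0022, 0.0006, 0.012, 0, 0, 0, -1]])

```text
clock: 5.15
position: [0.5431, 0.0781, 0.0856]
ee_rot: [0.708, 0.706, -0.001, -0.0]
ft_force: [-0.2, -0.2, -0.5]
grip_width: 0.267
grasp_force: 39.5
```

```bash
python3 g.py .5434 .0794 .07 1 0
```

```text
[0.5431 0.0781 0.0856] (array([0.0013, 0.0003, 0.0156]), array([-0.0012,  0.0004, -0.002 ])) [-0.2 -0.2 -0.5] [-0.57  0.34  0.4   1.87 -0.16  0.96 -0.1 ]
```

Request:
jog_arm(increments=[[0.0012, 0.0003, 0.0, 0, 0, 0, -1], [0.0012, 0.0003, 0.003, 0, 0, 0, -1], [0.0012, 0.0003, 0.006, 0, 0, 0, -1], [0.0012, 0.0003, 0.009, 0, 0, 0, -1], [0.0012, 0.0003, 0.009, 0, 0, 0, -1]])

```text
clock: 5.57
position: [0.5434, 0.0793, 0.0766]
ee_rot: [0.708, 0.706, -0.0, -0.0]
ft_force: [0.5, -0.6, -0.7]
grip_width: 0.271
grasp_force: 39.5
```

```bash
python3 g.py .5434 .0794 .0653 1 0
```

```text
[0.5434 0.0793 0.0766] (array([ 0.0001, -0.    ,  0.0113]), array([-0.001 ,  0.0002, -0.0019])) [ 0.5 -0.6 -0.7] [-0.56  0.36  0.39  1.87 -0.17  0.95 -0.1 ]
```

Request:
jog_arm(increments=[[0, 0, 0.003, 0, 0, 0, -1], [0, 0, 0.006, 0, 0, 0, -1], [0, 0, 0.009, 0, 0, 0, -1], [0, 0, 0.009, 0, 0, 0, -1]])

```text
clock: 5.9
position: [0.5434, 0.0793, 0.0676]
ee_rot: [0.708, 0.706, -0.0, -0.0]
ft_force: [-0.1, -1.1, -1.0]
grip_width: 0.269
grasp_force: 39.5
```

Request:
jog_arm(increments=[[0, 0, 0.0015, 0, 0, 0, -1], [0, 0, 0.003, 0, 0, 0, -1], [0, 0, 0.0045, 0, 0, 0, -1], [0, 0, 0.0045, 0, 0, 0, -1]])

```text
clock: 6.23
position: [0.5437, 0.0794, 0.0635]
ee_rot: [0.708, 0.706, -0.0, -0.0]
ft_force: [-0.5, 0.1, -0.9]
grip_width: 0.265
grasp_force: 39.6
```

Request:
jog_arm(increments=[[0, 0, 0.0015, 0, 0, 0, -1], [0, 0, 0.003, 0, 0, 0, -1], [0, 0, 0.004, 0, 0, 0, -1], [0, 0, 0.004, 0, 0, 0, -1]])

```text
clock: 6.57
position: [0.5437, 0.0794, 0.0595]
ee_rot: [0.708, 0.706, -0.0, -0.0]
ft_force: [-0.5, 0.5, -1.6]
grip_width: 0.272
grasp_force: 39.5
```

Request:
jog_arm(increments=[[0, 0, 0.003, 0, 0, 0, -1], [0, 0, 0.006, 0, 0, 0, -1], [0, 0, 0.007, 0, 0, 0, -1], [0, 0, 0.007, 0, 0, 0, -1]])

```text
clock: 6.9
position: [0.5436, 0.0794, 0.0523]
ee_rot: [0.708, 0.706, -0.0, -0.0]
ft_force: [-0.7, 0.1, -1.4]
grip_width: 0.274
grasp_force: 39.5
```

Request:
jog_arm(increments=[[0, 0, 0.001, 0, 0, 0, -1], [0, 0, 0.002, 0, 0, 0, -1], [0, 0, 0.002, 0, 0, 0, -1]])

```text
clock: 7.15
position: [0.5438, 0.0794, 0.0512]
ee_rot: [0.708, 0.706, 0.0, -0.0]
ft_force: [-5.2, 0.3, 5.1]
grip_width: 0.274
grasp_force: 40.2
```

Contact came at TCP z 0.0512, which puts the rim at 0.020: the cap is on the block. I'll release, back off and check by sight.

Request:
jog_arm(increments=[[0, 0, -0.0005, 0, 0, 0, -0.2], [0, 0, -0.0005, 0, 0, 0, 0.2], [0, 0, -0.0005, 0, 0, 0, 0.6], [0, 0, -0.0005, 0, 0, 0, 0.6], [0, 0, -0.0005, 0, 0, 0, 0.6]])

```text
clock: 7.57
position: [0.544, 0.0793, 0.0513]
ee_rot: [0.708, 0.706, 0.0, 0.0]
ft_force: [0.3, -0.2, 0.4]
grip_width: 0.805
grasp_force: 0.0
```

Request:
jog_arm(increments=[[0, 0, -0.02, 0, 0, 0, 0.6], [0, 0, -0.05, 0, 0, 0, 0.6], [0, 0, -0.09, 0, 0, 0, 0.6], [-0.08, 0, -0.17, 0, 0, 0, 0.6], [-0.08, 0, -0.2, 0, 0, 0, 0.6]])

```text
clock: 7.98
position: [0.5433, 0.0271, 0.2071]
ee_rot: [0.707, 0.707, -0.0, -0.0]
ft_force: [0.7, -0.1, 0.1]
grip_width: 0.801
grasp_force: 0.0
```

```bash
python3 look.py w5;  python3 - <<'E'
import pickle
from h import *
from workcell import optics
c=pickle.load(open("w5.pkl","rb"));C=cloud(c);P=C[c["depth"]>0]
P=P[(np.hypot(P[:,0]-.544,P[:,1]-.079)<.016)&(P[:,2]>.03)&(P[:,2]<.1)];print(len(P),P.min(0),P.max(0),np.percentile(P[:,2],[50,98]))
for n in("scene","side"):
    c=optics.camera(n);C=cloud(c);P=C[c["depth"]>0]
    P=P[(np.hypot(P[:,0]-.544,P[:,1]-.079)<.016)&(P[:,2]>.03)&(P[:,2]<.1)];print(n,len(P),P[:,2].max())
    c0=c["color"]
# hinge / ribs / ball estimates from first depth clouds
d=pickle.load(open("d1.pkl","rb"))
for n in d:
    C=cloud(d[n]).reshape(-1,3);col=d[n]["color"].reshape(-1,3)
    q=(abs(C[:,0]-.52)<.08)&(abs(C[:,1]+.25)<.12)
    b=C[q&(C[:,2]>.155)&(C[:,2]<.195)&(col.max(1)<70)];print(n,"ball",len(b),b.mean(0).round(4))
    A=np.c_[2*b,np.ones(len(b))];f=np.linalg.lstsq(A,(b**2).sum(1),rcond=None)[0];print("sphere",f[:3].round(4),np.sqrt(f[3]+f[:3]@f[:3]).round(4))
    t=C[q&(C[:,2]>.04)&(C[:,2]<.05)];print("base top",len(t),cv2.minAreaRect(t[:,:2].astype(np.float32)))
E
```

```text
[0.54626915 0.0212157  0.21475571] [0.5444719  0.09724604 0.32486042] [ 2.6857565  -5.30496914  6.78689189]
brass [364  33  45  38 936] [385.   54.3] [0.6598 0.1418 0.03  ]
brass [240 117  29  28 403] [254.8 132.7] [0.5451 0.0736 0.03  ]
brass [110 227  19  10  79] [120.  230.9] [ 0.4068 -0.0256  0.03  ]
703 [0.53246597 0.06621223 0.05646608] [0.55707785 0.09115181 0.06463128] [0.06089336 0.06374032]
scene 108 0.06530116214276398
side 170 0.06465838691719139
scene ball 93 [ 0.5261 -0.2415  0.1757]
sphere [ 0.521  -0.2403  0.1716] 0.0112
base top 771 ((0.520155668258667, -0.24690112471580505), (0.17680755257606506, 0.08134782314300537), 81.15404510498047)
side ball 41 [ 0.5166 -0.2299  0.1747]
sphere [ 0.5182 -0.234   0.1729] 0.0082
base top 466 ((0.5184199213981628, -0.24337202310562134), (0.17832273244857788, 0.07938966155052185), 81.3801040649414)
```

Cap top is at about z 0.064, which is 0.020 + 0.043, so it is fully seated and has the 14 mm bore. The lever therefore goes midway between the pair of ribs (+0.5). Next is a wrist view of the crimper.

```bash
python3 g.py .51 -.31 .31 .988 -.152
```

```text
[0.5453 0.0257 0.209 ] (array([-0.3358, -0.0328, -0.1016]), array([ 0.0055, -0.0017,  0.1469])) [ 0.3  1.  -1. ] [-0.54  0.19  0.46  1.76 -0.09  1.2  -0.06]
```

Request:
jog_arm(increments=[[-0.02, 0, -0.035, 0, 0, 0.147, 1], [-0.336, -0.033, -0.1, 0, 0, 0.147, 1], [-0.336, -0.033, -0.1, 0, 0, 0.147, 1], [-0.336, -0.033, -0.1, 0, 0, 0.147, 1], [-0.336, -0.033, -0.1, 0, 0, 0.147, 1]])

```text
clock: 8.55
position: [0.5259, -0.1554, 0.2739]
ee_rot: [0.757, 0.653, -0.0, -0.0]
ft_force: [0.5, -0.8, -0.3]
grip_width: 0.995
grasp_force: 0.0
```

```bash
python3 g.py .51 -.31 .31 .988 -.152
```

```text
[ 0.5259 -0.1554  0.2739] (array([-0.1553,  0.007 , -0.0362]), array([-0.001 , -0.0003,  0.0052])) [ 0.5 -0.8 -0.3] [-0.34  0.16  0.61  1.67 -0.09  1.34  0.14]
```

Request:
jog_arm(increments=[[-0.153, 0.007, -0.036, 0, 0, 0.005, 1], [-0.153, 0.007, -0.036, 0, 0, 0.005, 1], [-0.153, 0.007, -0.036, 0, 0, 0.005, 1], [-0.153, 0.007, -0.036, 0, 0, 0.005, 1], [-0.153, 0.007, -0.036, 0, 0, 0.005, 1]])

```text
clock: 8.97
position: [0.5082, -0.3137, 0.3108]
ee_rot: [0.762, 0.648, -0.001, 0.001]
ft_force: [-1.0, -0.5, -0.4]
grip_width: 1.0
grasp_force: 0.0
```

Request:
jog_arm(increments=[[0, 0, 0, 0, 0, 0, 1], [0, 0, 0, 0, 0, 0, 1]])

```text
clock: 9.13
position: [0.5111, -0.3057, 0.3091]
ee_rot: [0.759, 0.651, -0.0, -0.001]
ft_force: [0.1, 0.4, 0.5]
grip_width: 0.997
grasp_force: 0.0
```

```bash
python3 look.py w6; python3 g.py .51 -.31 .31 .988 -.152
```

```text
[ 0.51128769 -0.30511903  0.30919962] [ 0.52299615 -0.23658254  0.42685332] [0.13751408 1.60173939 0.15720912]
brass [223  85  20  10 193] [232.8  89.5] [ 0.4998 -0.2124  0.03  ]
brass [263  84  20  11 190] [272.3  89.2] [ 0.5474 -0.2194  0.03  ]
brass [266 102  18   8  69] [274.5 106.5] [ 0.5472 -0.24    0.03  ]
brass [225 150  19  10 188] [234.1 154.5] [ 0.488 -0.291  0.03 ]
brass [263 150  20  10 187] [272.2 154.4] [ 0.5364 -0.2983  0.03  ]
brass [ 417  234   95   71 2020] [470.5 265.7] [ 0.796  -0.4996  0.03  ]
[ 0.5113 -0.3051  0.3092] (array([-0.005 , -0.0005, -0.0008]), array([-0.0016, -0.0011,  0.0009])) [0.1 1.6 0.2] [-0.11  0.28  0.71  1.49 -0.18  1.44  0.46]
```

View pics/w6.png

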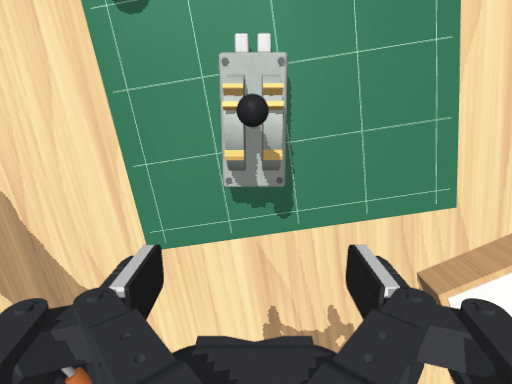

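Wrist view from above the crimper: the ball is at (252,110). The +y rib pair is at rows 89 and 104, the single rib at row 154, and the base's corner screws run from (225,61) to (285,181).

```bash
python3 - <<'E'
import pickle
from h import *
c=pickle.load(open("w6.pkl","rb"));C=cloud(c);col=c["color"];h=cv2.cvtColor(col,cv2.COLOR_RGB2HSV)
m=np.zeros(col.shape[:2],np.uint8);m[50:190,215:292]=cv2.inRange(h,(13,110,60),(32,255,255))[50:190,215:292]
m=cv2.morphologyEx(m,cv2.MORPH_OPEN,np.ones((2,2)))
k,l,st,ce=cv2.connectedComponentsWithStats(m);R=[]
for i in range(1,k):
    if st[i,4]>40:
        q=C[(l==i)&(c["depth"]>0)];z=np.median(q[:,2]);p=plane(c,*ce[i],z);R.append(p);print(st[i],ce[i].round(1),p.round(4))
b=C[(col.max(2)<75)&(c["depth"]>0)&(C[...,2]>.172)&(C[...,2]<.2)&(abs(C[...,0]-.52)<.04)&(abs(C[...,1]+.24)<.05)]
A=np.c_[2*b,np.ones(len(b))];f=np.linalg.lstsq(A,(b**2).sum(1),rcond=None)[0]
print("ball",len(b),f[:3],np.sqrt(f[3]+f[:3]@f[:3]),b.max(0),b.min(0))
t=C[(c["depth"]>0)&(C[...,2]>.041)&(C[...,2]<.049)&(abs(C[...,0]-.52)<.08)&(abs(C[...,1]+.25)<.12)]
r=cv2.minAreaRect(t[:,:2].astype(np.float32));print(r,np.median(t[:,2]))
bp=cv2.boxPoints(r);print(bp)
E
```

```text
[264  85  20  11 186] [273.3  90.1] [ 0.5439 -0.2235  0.1003]
[224  86  20  10 193] [233.8  90.5] [ 0.5047 -0.2178  0.0999]
[224 107  14   4  54] [230.7 108.5] [ 0.4992 -0.2345  0.1065]
[269 106  15   5  63] [276.  107.8] [ 0.5439 -0.2408  0.1056]
[226 151  19  10 187] [235.1 155.6] [ 0.4956 -0.2817  0.1066]
[264 151  19  10 186] [273.2 155.4] [ 0.5347 -0.2875  0.1068]
ball 780 [ 0.52090696 -0.23876405  0.16957017] 0.012506250688144933 [ 0.53340694 -0.22663118  0.18300726] [ 0.50844163 -0.25121075  0.17201126]
((0.51987624168396, -0.246952623128891), (0.17615501582622528, 0.07991205155849457), 81.75570678710938) 0.04487552357703134
[[ 0.46770337 -0.32839045]
 [ 0.5467895  -0.33984938]
 [ 0.57204914 -0.1655148 ]
 [ 0.49296296 -0.15405586]]
```

```bash
python3 - <<'E'
import pickle
from h import *
from scipy.optimize import least_squares
c=pickle.load(open("w6.pkl","rb"));C=cloud(c);col=c["color"];h=cv2.cvtColor(col,cv2.COLOR_RGB2HSV)
br=cv2.inRange(h,(13,110,60),(32,255,255))>0
u=np.array([.1434,.9897]);x=np.array([.9897,-.1434]);o=np.array([.5187,-.2549])
U=(C[...,:2]-o)@u;X=(C[...,:2]-o)@x;Z=C[...,2];ok=(c["depth"]>0)&(abs(U)<.06)&(abs(X)<.036)&(abs(X)>.012)&(Z>.06)&(Z<.125)
g=ok&(cv2.dilate(br.astype(np.uint8),np.ones((3,3)))==0)&(h[...,1]<70)&(col.max(2)>60)
f=least_squares(lambda p:np.hypot(U[g]-p[0],Z[g]-.05)-p[1],[0,.055],loss="soft_l1",f_scale=.001);print(g.sum(),f.x,np.median(abs(f.fun)))
u0=f.x[0]
for s in(-1,1):
    k=ok&br&(X*s>0);a=np.degrees(np.arctan2(U[k]-u0,Z[k]-.05));print(s,np.histogram(a,np.arange(-42,51,3)))
    print([round(np.median(X[k]),4)])
print("hinge",o+u0*u,"ball U,X",(np.array([.5209,-.2388])-o)@u-u0,(np.array([.5209,-.2388])-o)@x)
ang=.5;print("ball target",o+(u0+.12*np.sin(ang))*u,.05+.12*np.cos(ang))
E
```

```text
2037 [-0.00018677  0.05486316] 0.0003696495917757253
-1 (array([  0,   0,   0,  12,  45, 113,   0,   0,   0,   0,   0,   0,   0,
         0,   0,   0,   0,   0,   0,  51,   7,   0,   0,   0,   0, 144,
        32,   0,   0,   0]), array([-42, -39, -36, -33, -30, -27, -24, -21, -18, -15, -12,  -9,  -6,
        -3,   0,   3,   6,   9,  12,  15,  18,  21,  24,  27,  30,  33,
        36,  39,  42,  45,  48]))
[np.float64(-0.0213)]
1 (array([  0,   0,   0,  16,  53,  97,   0,   0,   0,   0,   0,   0,   0,
         0,   0,   0,   0,   0,   0,  56,   7,   0,   0,   0,   0, 140,
        31,   0,   0,   0]), array([-42, -39, -36, -33, -30, -27, -24, -21, -18, -15, -12,  -9,  -6,
        -3,   0,   3,   6,   9,  12,  15,  18,  21,  24,  27,  30,  33,
        36,  39,  42,  45,  48]))
[np.float64(0.0207)]
hinge [ 0.51867322 -0.25508484] ball U,X 0.016436416121665933 -0.00013140000000002057
ball target [ 0.52692317 -0.19814635] 0.15530990742684472
```

Hinge is at (0.5187, −0.2551), and the disc fit gives a 54.9 mm radius. The ball is at +0.137 rad now, with its target at (0.5269, −0.1981, 0.1553). Next I grasp the ball along the hinge axis and swing it.

```bash
python3 g.py .5209 -.2388 .1756 .9897 -.1434
```

```text
[ 0.5113 -0.3051  0.3092] (array([ 0.0669, -0.0003,  0.1337]), array([-0.0016, -0.0011, -0.0078])) [0.1 1.6 0.2] [-0.11  0.28  0.71  1.49 -0.18  1.44  0.46]
```

Request:
jog_arm(increments=[[0.035, 0, 0.03, 0, 0, -0.008, 1], [0.067, 0, 0.06, 0, 0, -0.008, 1], [0.067, 0, 0.07, 0, 0, -0.008, 1], [0.067, 0, 0.07, 0, 0, -0.008, 1], [0.067, 0, 0.07, 0, 0, -0.008, 1]])

```text
clock: 9.6
position: [0.521, -0.2395, 0.2402]
ee_rot: [0.756, 0.655, -0.0, -0.001]
ft_force: [-0.3, -0.8, 0.4]
grip_width: 1.001
grasp_force: 0.0
```

```bash
python3 g.py .5209 -.2388 .1756 .9897 -.1434
```

```text
[ 0.521  -0.2395  0.2402] (array([ 0.0006, -0.0001,  0.0646]), array([-0.0013, -0.0003,  0.0005])) [-0.3 -0.8  0.4] [-0.21  0.26  0.67  1.66 -0.16  1.29  0.35]
```

Request:
jog_arm(increments=[[0.0005, 0, 0.035, 0, 0, 0, 1], [0.0005, 0, 0.0645, 0, 0, 0, 1], [0.0005, 0, 0.0645, 0, 0, 0, 1], [0.0005, 0, 0.0645, 0, 0, 0, 0.2], [0.0005, 0, 0.0645, 0, 0, 0, 0]], grip_force=25)

```text
clock: 10.02
position: [0.5218, -0.2415, 0.1784]
ee_rot: [0.757, 0.653, 0.001, 0.001]
ft_force: [-0.5, -0.2, 0.9]
grip_width: 0.75
grasp_force: 0.0
```

Request:
jog_arm(increments=[[0, 0, 0, 0, 0, 0, -0.3], [0, 0, 0, 0, 0, 0, -1], [0, 0, 0, 0, 0, 0, -1], [0, 0, 0, 0, 0, 0, -1], [0, 0, 0, 0, 0, 0, -1]])

```text
clock: 10.43
position: [0.5196, -0.2405, 0.1775]
ee_rot: [0.757, 0.653, -0.0, -0.001]
ft_force: [-13.0, 4.5, 16.6]
grip_width: 0.282
grasp_force: 23.9
```

```bash
python3 g.py .5269 -.1981 .1613 .9897 -.1434
```

```text
[ 0.5196 -0.2405  0.1775] (array([0.043 , 0.001 , 0.0162]), array([-0.0023, -0.0013, -0.0029])) [-13.    4.5  16.6] [-0.19  0.31  0.65  1.73 -0.21  1.17  0.38]
```

Request:
jog_arm(increments=[[0.0086, -0.0015, 0.0005, 0, 0, 0, -1], [0.017, -0.0015, 0.0026, 0, 0, 0, -1], [0.0253, -0.0015, 0.0054, 0, 0, 0, -1], [0.0333, -0.0015, 0.0087, 0, 0, 0, -1], [0.0411, -0.0015, 0.0126, 0, 0, 0, -1]])

```text
clock: 10.85
position: [0.5255, -0.1989, 0.1637]
ee_rot: [0.757, 0.654, 0.0, -0.0]
ft_force: [-4.7, -2.4, 3.7]
grip_width: 0.283
grasp_force: 26.3
```

Request:
jog_arm(increments=[[0, 0, 0, 0, 0, 0, -1], [0, 0, 0, 0, 0, 0, -1], [0, 0, 0, 0, 0, 0, -1]])

```text
clock: 11.1
position: [0.5256, -0.198, 0.1632]
ee_rot: [0.756, 0.654, 0.0, -0.001]
ft_force: [-2.3, 5.4, 1.8]
grip_width: 0.285
grasp_force: 26.2
```

```bash
python3 g.py .5269 -.1981 .1635 .9897 -.1434
```

```text
[ 0.5256 -0.198   0.1632] (array([ 0.0001,  0.0013, -0.0003]), array([-0.0008, -0.0017, -0.0007])) [-2.3  5.4  1.8] [-0.25  0.3   0.63  1.78 -0.2   1.13  0.3 ]
```

Request:
jog_arm(increments=[[0, 0, 0, 0, 0, 0, -0.2], [0, 0, 0, 0, 0, 0, 0.3], [0, 0, 0, 0, 0, 0, 1], [0, 0, 0, 0, 0, 0, 1], [0, 0, 0, 0, 0, 0, 1]])

```text
clock: 11.52
position: [0.5255, -0.1998, 0.1634]
ee_rot: [0.757, 0.653, 0.0, 0.0]
ft_force: [0.3, -0.9, 1.1]
grip_width: 0.942
grasp_force: 0.0
```

Request:
jog_arm(increments=[[0, 0, -0.03, 0, 0, 0, 1], [0, 0, -0.07, 0, 0, 0, 1], [-0.04, 0, -0.11, 0, 0, 0, 1], [-0.08, 0, -0.15, 0, 0, 0, 1], [-0.11, 0, -0.15, 0, 0, 0, 1]])

```text
clock: 11.93
position: [0.5126, -0.2956, 0.3121]
ee_rot: [0.756, 0.655, 0.002, 0.002]
ft_force: [1.3, -0.0, -0.1]
grip_width: 1.001
grasp_force: 0.0
```

Request:
jog_arm(increments=[[0, 0, 0, 0, 0, 0, 1], [0, 0, 0, 0, 0, 0, 1], [0, 0, 0, 0, 0, 0, 1]])

```text
clock: 12.18
position: [0.5113, -0.2957, 0.3078]
ee_rot: [0.757, 0.653, 0.0, -0.0]
ft_force: [-0.8, 0.1, -0.5]
grip_width: 0.997
grasp_force: 0.0
```

```bash
python3 look.py w7; python3 - <<'E'
import pickle
from h import *
from workcell import optics
def ball(c):
    C=cloud(c);col=c["color"]
    b=C[(col.max(2)<75)&(c["depth"]>0)&(C[...,2]>.152)&(C[...,2]<.18)&(abs(C[...,0]-.525)<.04)&(abs(C[...,1]+.205)<.05)]
    f=least_squares(lambda p:np.linalg.norm(b-p,axis=1)-.013,[.527,-.198,.155],loss="soft_l1",f_scale=.001).x
    U=(f[:2]-[.5187,-.2551])@[.1434,.9897];print(len(b),f.round(4),"angle",np.arcsin(U/.12),np.arctan2(U,f[2]-.05))
from scipy.optimize import least_squares
w=pickle.load(open("w7.pkl","rb"));ball(w)
s,e=optics.camera("scene"),optics.camera("side");ball(s);ball(e)
cr=lambda c,X,k:cv2.resize((lambda p:c["color"][p[1]-k:p[1]+k,p[0]-k:p[0]+k,::-1])([int(i) for i in proj(c,X)]),(260,260),interpolation=2)
cv2.imwrite("pics/fin.png",np.vstack([np.hstack([cr(c,(.52,-.23,.1),k) for c,k in((w,70),(s,45),(e,40))]),np.hstack([cr(c,(.544,.079,.03),30) for c in(s,e)]+[np.zeros((260,260,3),np.uint8)])]))
E
```

```text
[ 0.51153113 -0.29487304  0.30743618] [ 0.52259675 -0.22642894  0.42552846] [0.20089418 1.24595652 0.49427141]
brass [225  95  20  10 174] [234.7 100. ] [ 0.5002 -0.2152  0.03  ]
brass [264  95  20  10 161] [273.6 100.1] [ 0.5472 -0.2222  0.03  ]
brass [224 113  21   7  81] [234.4 117.3] [ 0.4964 -0.2355  0.03  ]
brass [265 112  20   8 133] [273.  115.8] [ 0.5441 -0.2406  0.03  ]
brass [226 159  19  11 188] [235.2 164.4] [ 0.4879 -0.294   0.03  ]
brass [264 160  20  10 187] [273.1 164.4] [ 0.5364 -0.3011  0.03  ]
brass [ 416  242   96   61 2047] [470.8 272.3] [ 0.7983 -0.4983  0.03  ]
798 [ 0.5267 -0.1987  0.1557] angle 0.49420899803704776 0.4941281764219124
81 [ 0.5249 -0.1999  0.1567] angle 0.4808951144978913 0.4796634106325077
44 [ 0.5257 -0.1997  0.1569] angle 0.4835791896957196 0.48095497090311357
```

View pics/fin.png

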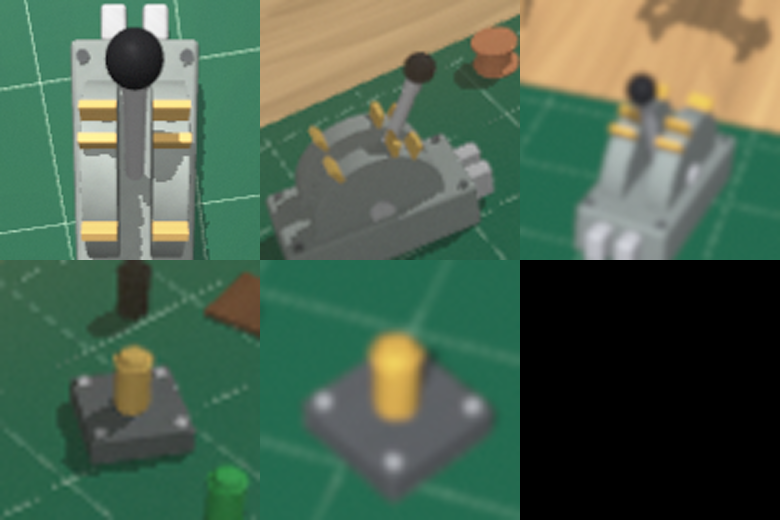

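The top row shows the lever passing between the pair of ribs, at about 0.49 rad in the wrist view. The bottom row shows the cap standing flat on the block, and the gripper is clear of everything.

```bash
python3 -c "
from workcell import workorder
print(workorder.hand_in())"
```

```text
the job is handed in; nothing more can be done
None
```

The cap from the square pad went right down onto the gauge block, so it has the 14 mm bore; I left it standing there, set the lever midway between the pair of ribs (measured about 0.49 rad, target 0.5), and handed in the job at about 12 s without deliberately touching anything else.

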